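# Pinch-test the bench dogs and set the sound one

### The job

Of the three spare bench dogs standing in the rack, only one still has a firm leaf spring; the other two look the same, but their leaves collapse flat under a light pinch. Find the sound one by feel and ease it, without forcing the board, into the empty hole of the planing board so that its own spring holds it upright with its top level with the dog in the other hole; put the two tired dogs in the scrap tray. Leave the hand plane and the hole saw where they are.

Things in the scene. Friction and masses are not known exactly. Their poses are not given: they have to be found in the camera images.
- dog_a: light wooden bench dog, one of three alike, 0.12 kg: square shank 24 x 24 x 60 mm, upright in the rack. Origin: centre of its foot; z up the shank. On its +x side a steel leaf spring, 13 mm wide, bows out 6 mm between 4 and 34 mm above the foot, fullest at 17 to 27 mm, so it measures 30 mm there. The -x side has brown leather near the top. From 35 mm up it is a plain 24 mm square.
- dog_b: as dog_a. Pinched with 20 N across shank and leaf (along x), a sound leaf yields 2 to 3 mm (about 27.5 mm left): it starts to yield at 8 N, takes 6 N for each mm more and is flat at about 42 N. A tired leaf offers almost no resistance and lies flat on the shank at once (about 24.5 mm left).
- dog_c: as dog_a. Which of the three is sound is not told by name or place.
- dog_a_top (a point): centre of the top face of dog_a, 60 mm above its foot
- dog_a_mid (a point): middle of the shank of dog_a, 30 mm above its foot
- dog_b_top (a point): centre of the top face of dog_b, 60 mm above its foot
- dog_b_mid (a point): middle of the shank of dog_b, 30 mm above its foot
- dog_c_top (a point): centre of the top face of dog_c, 60 mm above its foot
- dog_c_mid (a point): middle of the shank of dog_c, 30 mm above its foot
- board: planing board: orange-brown slab 130 (x) x 190 (y) x 40 mm, brass screw heads in its corners, fixed to the bench. Origin: centre of its underside, on the bench; z up. Two holes go right through to the bench top, 100 mm apart along y; a dog stands fast in the +y hole, the -y hole is empty. Over 70 N of contact force on the board counts as forcing it.
- hole (a point): centre of the empty hole's mouth, on the board's top, 40 mm above the bench. The hole is 29.2 mm along the board's x, 27.5 mm along y, chamfered 3 mm. A dog goes in with its leaf along the board's x, either way; its shank then lies on the wall away from the leaf, its axis 2.6 mm off centre, the leaf pressed in 0.8 mm. A sound dog slides with 8 to 25 N and stays; a tired one drops to the bench.
- set_dog_top (a point): centre of the top face of the dog that is already set (a fixed part of the board), 32 mm above the board's top face and 72 mm above the bench; its foot hangs 12 mm above the bench
- rack: dark wooden bar 50 (x) x 190 (y) x 18 mm, fixed to the bench, with three pockets in a row along y, 62 mm apart, 29 (x) x 27 mm and 6 mm deep. Origin: centre of its underside. The dogs' feet stand on the pocket floors, 12 mm above the bench, and their leaves face the bar's +x side.
- tray: dark sheet-steel scrap tray 150 (x) x 228 (y) mm, fixed; floor 2 mm thick, rims about 24 mm high, the corner at +x, -y bent up to 53 mm. Origin: centre of its underside. A 50 x 95 x 28 mm wooden offcut at about (-38, -60) mm and a round 46 mm wooden plug at about (40, 80) mm lie in it and do not move; the rest of its floor is free.
- plane: hand plane with red handles, 236 x 47 x 104 mm, loose, lying at the front edge of the bench. Origin: centre of its sole. Leave it alone (not shifted over 30 mm).
- hole_saw: black hole saw standing on its teeth, 52 mm across and 74 mm high with its shaft, loose, beside the vice. Origin: centre of its underside. Leave it alone (not shifted over 30 mm).
Mind the look-alikes: they are no part of the job. What is shaped like the dog_a but orange or purple is not meant.

How it is judged:
By the outcome, as a careful person would: the job done as asked, in the order asked, and still so for the second after the job is handed in, with the robot touching nothing.
It also fails if it takes over 61 s, if anything falls off the work surface, if the arm or the gripper's body presses on something with over 40 N, if the wrist force passes 120 N, or if a joint passes its speed limit or range.

### The arm

A 6-joint arm with a two-finger parallel gripper is mounted at the origin on a cart in front of the work surface, level with it; the furniture and walls round the work are solid. World frame = base frame: x ahead of the robot, y to its left, z up, the work surface at z = 0. Lengths are in m, angles in rad, forces in N, time in s.
With the tool pointing down it reaches from about 0.35 to 0.85 m from the base axis. Payload 8.1 kg.
Tool frame: the origin (TCP) lies between the finger pads; the fingertips stand 11 mm ahead of it and the grasp point (between the pads) lies 8 mm behind it (tips_ahead is the z of the fingertips in the tool frame, in m); z points along the fingers, y is the line along which they close (so a half turn about z gives the same grasp; the last joint's range is limited). The gripper opens to 93 mm and grips with 3 to 60 N. Pads are 15 mm wide; open, the fingers measure 128 mm over their backs; the gripper's body (75 mm by 188 mm) begins 65 mm behind the grasp point.
Start: joints at [1.122, 0.13, 1.488, -0, 1.523, -0.085], TCP at [0.213, 0.561, 0.23] pointing down, gripper open.
Joint ranges: [-2.96, 2.96], [-0.89, 2.26], [0.02, 2.5], [-1.34, 4.48], [0, 2.73], [-2.66, 2.66]. Speed limits (rad/s): [2.39, 2.39, 2.79, 3.14, 3.14, 3.14].

### API

Orientations are given as a rotation vector (axis times angle).
In Python, from plant import read_state, read_camera, close_job, tips_ahead gives the robot as it stands. The module is installed in compiled form; this text tells all that it offers.
- The arm moves only by the tool move_arm, never from a script. Its argument "plan" is a list of rows, each a list of 7 numbers: the turn, a rotation vector about the tool's x, y, z in units of 6 degrees (1.0 is 6 degrees), then the shift along the tool's x, y, z in units of 25 mm (1.0 is 25 mm), then the finger opening in mm, from 0 to 93. A call has exactly 10 rows; each row shifts and turns the commanded pose from where the row before left it, along the tool's axes as they then stand; what a row does not reach is not made up. A row lasts 1/10 s, in which the tool goes at most 50 mm and 8.59 degrees, less where a joint would pass 70% of its speed; a pose out of reach is approached as far as the arm can. A call is refused whole if a number of a shift passes 1 or a number of a turn 1, either way. A call with a gripper value outside its range is refused whole. The fingers move at their own pace and stop on an object; "force" is the grip in N (left out, the last holds). Time passes only in rows, so rows that do not move let the fingers close, or fill a call up. It gives the time, the measured TCP pose, the force, the opening and the grip force at its end, in the units of the state.
- read_state(): the state, without advancing time (a new reading comes with each control period).
- read_camera(name): name is "side" or "top" or "wrist"; returns a dict with "frame" (480x640x3 uint8, red, green, blue), "z_map" (480x640 float32, m along the optical axis (not along the pixel's ray), 0 where there is no reading), "fx", "fy", "cx", "cy" (pixels), "rvec" (rotation vector, rad) and "tvec" (3), from world to camera coordinates, as OpenCV has them. Camera axes: x right, y down, z forward; pixel columns grow to the right and rows downward; lengths in m; the calibration is good to about 2 mm. A picture is of the moment at which its call begins.
- close_job(): hands the job in; it is judged then, once.
The state is a dict: "t": time; "q": joint angles; "dq": joint speeds; "joint_torque": joint torques, N m; "tool_pos": TCP position; "orientation": TCP orientation; "force": force on the tool from outside, world axes, zero at the start; "wrist_torque": the same for the moment, N m; "opening": finger opening in m; "gripper_force": force on a finger pad.
Only numpy, scipy, OpenCV 4.12 (cv2) and the standard library are available. Lean on these libraries where they do the work, as an engineer would, in place of code of your own. Each camera call takes 0.05 s, during which the arm holds its last target. There are 200 camera calls.

## Working session

There is one attempt and no reset: what is moved stays moved. The work goes in short steps, Python scripts to look and compute and a tool call to move; the robot and the scene stay as the last step left them, time stands still between calls to the robot, and variables do not carry over. Pictures are saved under pics/ and viewed, at most 10 in all, crops included, and the job is handed in when it is done.

Besides the shell and the picture viewer there is one more tool, called after "Call:" as name(argument=value, ...) on one line, values as JSON. move_arm: Moves the arm, as the interface text tells. Its arguments: {"type":"object","properties":{"plan":{"type":"array","items":{"type":"array","items":{"type":"number"}}},"force":{"type":"number"}},"required":["plan"]}

```bash
mkdir -p pics
cat > h.py <<'E'
import numpy as np, cv2
from plant import read_state, read_camera, close_job, tips_ahead
def cam(n,save=None):
    c=read_camera(n); c['R']=cv2.Rodrigues(np.array(c['rvec'],float))[0]; c['t']=np.array(c['tvec'],float).reshape(3)
    if save: cv2.imwrite('pics/'+save,c['frame'][:,:,::-1])
    return c
def ray(c,u,v,z):
    d=c['R'].T@np.array([(u-c['cx'])/c['fx'],(v-c['cy'])/c['fy'],1]); o=-c['R'].T@c['t']
    return o+d*(z-o[2])/d[2]
def cloud(c):
    v,u=np.mgrid[:480,:640]; Z=c['z_map']
    P=np.stack([(u-c['cx'])/c['fx']*Z,(v-c['cy'])/c['fy']*Z,Z],-1)
    return (P-c['t'])@c['R']
def proj(c,p):
    q=c['R']@np.array(p)+c['t']; return c['fx']*q[0]/q[2]+c['cx'],c['fy']*q[1]/q[2]+c['cy']
E
python3 - <<'E'
from h import *
import pickle
for n in('top','side'):
    c=cam(n,n+'0.png'); pickle.dump(c,open(n+'.pkl','wb')); print(n,-c['R'].T@c['t'],c['R'][2],c['fx'])
s=read_state(); print(s, tips_ahead if not callable(tips_ahead) else tips_ahead())
E
```

```text
top [0.34565573 0.17246741 1.00749179] [ 0.14493367  0.01381248 -0.98934496] 528.7583867761871
side [ 0.30210726 -0.40504594  0.64142579] [ 0.19001321  0.71763941 -0.66999154] 434.13390586184795
{'t': 0.1, 'q': array([ 1.12165519e+00,  1.31089036e-01,  1.48916545e+00,  1.71784398e-05,
        1.52303972e+00, -8.53968349e-02]), 'dq': array([-5.31443038e-05, -1.38860927e-03, -2.41919435e-04, -1.61283001e-03,
       -3.12534845e-04,  1.64894952e-03]), 'joint_torque': array([ 1.16465344e-03, -5.61344039e+01, -4.93092942e+01,  7.70410616e-02,
        2.92628777e-02, -7.32028957e-05]), 'tool_pos': array([0.2132156 , 0.56029415, 0.22869303]), 'orientation': array([-5.68140334e-01, -3.08931822e+00,  2.57040076e-03]), 'force': array([ 0.51811965, -1.0191998 ,  0.36236895]), 'wrist_torque': array([-0.02657832,  0.0421508 ,  0.09538469]), 'gripper_force': 0.0, 'opening': 0.09310650795556871} 0.011
```

View pics/top0.png

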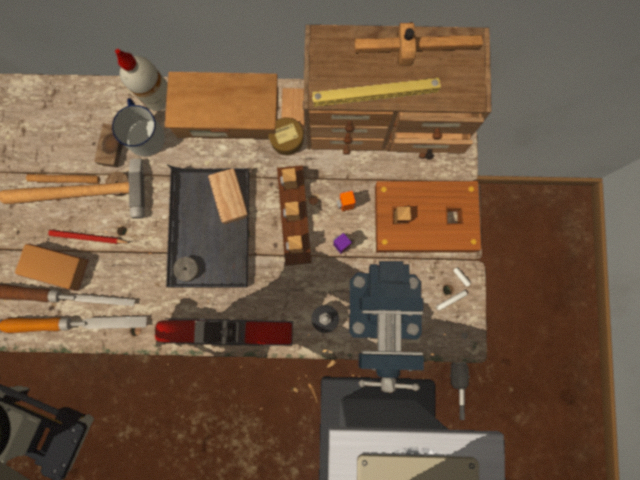

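View pics/side0.png

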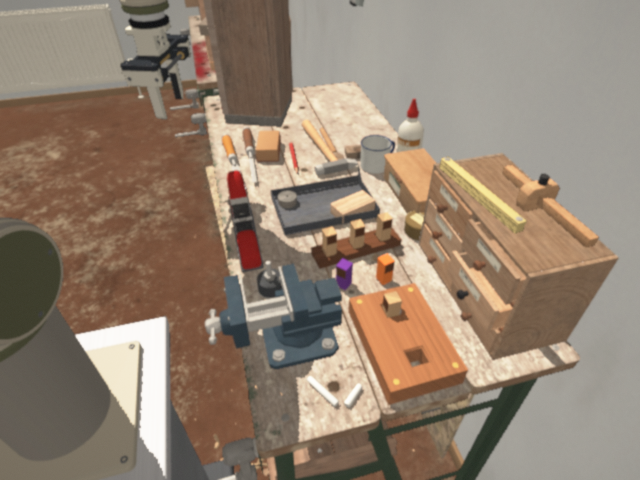

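Top view: the dogs stand in the rack at about (290,176), (291,209) and (294,242). The look-alikes are orange (347,200) and purple (342,242), and the already set dog is at (403,214), none of which I want. The board is at (428,216) with its empty hole at (453,216), the tray at (209,227), the plane at (225,332) and the hole saw at (325,318).

Run:
```python
from h import *
import pickle
t=pickle.load(open('top.pkl','rb')); s=pickle.load(open('side.pkl','rb'))
P=cloud(t); H=P[:,:,2]
def rect(m,name):
    pts=P[m][:,:2].astype(np.float32); r=cv2.minAreaRect((pts*1000)); print(name,len(pts),np.round(r[0],1),np.round(r[1],1),round(r[2],1),'z',np.round(np.median(P[m][:,2])*1000,1))
def box(u0,v0,u1,v1,lo,hi):
    m=np.zeros((480,640),bool); m[v0:v1,u0:u1]=True; return m&(H>lo)&(H<hi)
for n,b in {'d1':(275,160,310,190),'d2':(275,193,310,225),'d3':(275,227,310,258),'set':(385,195,420,232)}.items(): rect(box(*b,.060,.085),n)
rect(box(270,155,325,270,.01,.03),'rack'); rect(box(370,175,485,256,.033,.047),'board')
rect(box(160,160,255,292,.012,.06),'tray'); rect(box(445,205,463,226,-.01,.02),'hole floor')
rect(box(302,300,345,340,.04,.09),'saw'); rect(box(150,310,300,350,.03,.12),'plane'); rect(box(325,255,430,375,.03,.2),'vice')
print('max vice',H[255:375,345:425].max(), 'purple/orange',[np.round(P[v,u],3) for u,v in((347,200),(342,242))], 'shelf',np.round(P[130,300:480:30],2))
a=t['frame'][150:265,265:365]; b=s['frame'][205:290,305:410]
cv2.imwrite('pics/c0.png',np.vstack([cv2.resize(x[:,:,::-1],(500,290 if i else 300) ,interpolation=3) for i,x in enumerate((cv2.resize(a,(345,300)),cv2.resize(b,(358,290))))]))
```

```text
d1 195 [608.2 243.5] [25.2 24.8] 6.6 z 70.9
d2 192 [545.8 236.2] [24.2 25.1] 3.4 z 70.8
d3 192 [484.2 228.9] [24.6 25. ] 5.7 z 70.5
set 199 [540.7  34.6] [25.3 23.6] 1.5 z 70.7
rack 1776 [546.3 236.3] [190.3  50. ] 6.7 z 17.3
board 6576 [545.8 -15.8] [131.4 190.9] 1.5 z 39.0
tray 2589 [518.1 399.2] [228.9 151.4] 1.4 z 26.3
hole floor 157 [549.5 -69.7] [25.1 21.3] 2.0 z -0.1
saw 97 [350.1 172.1] [19.7 18.1] 1.7 z 43.2
plane 2808 [321.9 350.7] [ 46.1 227.1] 0.1 z 49.7
vice 5108 [353.5  90.5] [194.  163.6] 1.0 z 97.5
max vice 1.0074917931633554 purple/orange [array([0.567, 0.137, 0.057]), array([0.488, 0.144, 0.06 ])] shelf [[ 0.71  0.23  0.03]
 [ 0.68  0.17  0.11]
 [ 0.68  0.12  0.12]
 [ 0.68  0.06  0.11]
 [ 0.67  0.02  0.15]
 [ 0.67 -0.03  0.16]]
```

View pics/c0.png

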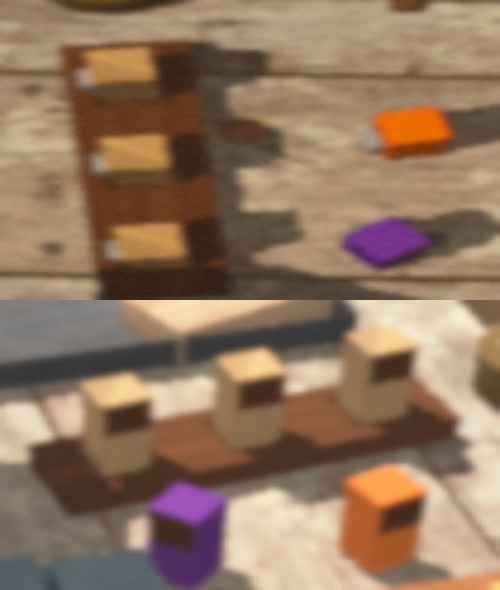

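In the crop, all three rack dogs show light wood with grey leaves facing image left (world +y) and leather facing image right. The orange and purple blocks on the bench are the decoys. The measured sizes and heights agree with the description.

```bash
cat >> h.py <<'E'
def go(p,yaw,s=None):
    "deltas to TCP p (m), tool y at yaw deg, tool down: world mm, tool-frame units with current axes, and after turning"
    s=s or read_state(); R=cv2.Rodrigues(np.array(s['orientation'],float))[0]
    y=np.radians(yaw); Y=np.array([np.cos(y),np.sin(y),0]); Z=np.array([0,0,-1.]); T=np.stack([np.cross(Y,Z),Y,Z],1)
    d=np.array(p)-s['tool_pos']; tr=cv2.Rodrigues(R.T@T)[0].ravel()
    print('t %.2f open %.1f f %s'%(s['t'],s['opening']*1e3,np.round(s['force'],1)),'turn',np.round(np.degrees(tr)/6,2),'shift now',np.round(R.T@d/.025,2),'after turn',np.round(T.T@d/.025,2))
E
python3 - <<'E'
from h import *
import pickle
go([.606,.243,.13],96.7)
t=pickle.load(open('top.pkl','rb')); s=pickle.load(open('side.pkl','rb'))
for c in(t,s):
    P=cloud(c).reshape(-1,3); k=(c['z_map'].ravel()>0)
    for n,(x0,x1,y0,y1) in {'near rack':(.44,.65,.13,.34),'cabinet':(.6,.7,-.2,.2),'hole body':(.44,.66,-.11,-.03),'tray':(.43,.61,.28,.52),'vice':(.3,.47,.0,.18)}.items():
        m=k&(P[:,0]>x0)&(P[:,0]<x1)&(P[:,1]>y0)&(P[:,1]<y1)&(P[:,2]>.08)&(P[:,2]<.35); Q=P[m]
        print(n,len(Q),*(np.round([Q.min(0),Q.max(0)],3) if len(Q) else ''))
E
```

```text
t 0.10 open 93.1 f [ 0.5 -1.   0.4] turn [-0.02 -0.01 -4.59] shift now [-19.2   -6.26   3.96] after turn [-14.12 -14.44   3.95]
near rack 0
cabinet 7867 [ 0.636 -0.085  0.08 ] [0.7   0.2   0.229]
hole body 321 [ 0.652 -0.075  0.08 ] [ 0.66  -0.03   0.133]
tray 0
vice 2422 [0.3   0.009 0.08 ] [0.451 0.113 0.125]
near rack 0
cabinet 9709 [ 0.636 -0.089  0.08 ] [0.7   0.2   0.228]
hole body 667 [ 0.652 -0.079  0.08 ] [ 0.66  -0.03   0.132]
tray 0
vice 2328 [0.3   0.003 0.08 ] [0.452 0.11  0.123]
```

Run:
```python
from h import *
import pickle
Ps=[]
for n in('top','side'):
    c=pickle.load(open(n+'.pkl','rb')); P=cloud(c).reshape(-1,3); Ps.append(P[(c['z_map'].ravel()>0)])
P=np.vstack(Ps); m=(P[:,2]>.095)&(P[:,2]<.35)&(P[:,0]>.6)&(P[:,0]<.9); Q=P[m]
for y in np.arange(-.16,.42,.02):
    q=Q[(Q[:,1]>=y)&(Q[:,1]<y+.02)]
    if len(q): 
        r=q[q[:,0]<.70]; print(round(y,2),'minx',round(q[:,0].min(),3),'z of x<.66',np.round([q[q[:,0]<.66][:,2].min(),q[q[:,0]<.66][:,2].max()],3) if (q[:,0]<.66).any() else '-','zmax x<.7',np.round(r[:,2].max(),3) if len(r) else '-')
```

```text
-0.16 minx 0.847 z of x<.66 - zmax x<.7 -
-0.14 minx 0.847 z of x<.66 - zmax x<.7 -
-0.12 minx 0.847 z of x<.66 - zmax x<.7 -
-0.1 minx 0.679 z of x<.66 - zmax x<.7 0.207
-0.08 minx 0.652 z of x<.66 [0.096 0.132] zmax x<.7 0.209
-0.06 minx 0.652 z of x<.66 [0.095 0.133] zmax x<.7 0.208
-0.04 minx 0.652 z of x<.66 [0.095 0.132] zmax x<.7 0.208
-0.02 minx 0.636 z of x<.66 [0.095 0.169] zmax x<.7 0.208
-0.0 minx 0.651 z of x<.66 [0.095 0.167] zmax x<.7 0.209
0.02 minx 0.651 z of x<.66 [0.095 0.132] zmax x<.7 0.209
0.04 minx 0.652 z of x<.66 [0.095 0.132] zmax x<.7 0.208
0.06 minx 0.657 z of x<.66 [0.116 0.13 ] zmax x<.7 0.228
0.08 minx 0.676 z of x<.66 - zmax x<.7 0.229
0.1 minx 0.675 z of x<.66 - zmax x<.7 0.229
0.12 minx 0.66 z of x<.66 [0.159 0.163] zmax x<.7 0.229
0.14 minx 0.66 z of x<.66 - zmax x<.7 0.228
0.16 minx 0.676 z of x<.66 - zmax x<.7 0.228
0.18 minx 0.676 z of x<.66 - zmax x<.7 0.229
0.2 minx 0.676 z of x<.66 - zmax x<.7 0.209
0.22 minx 0.847 z of x<.66 - zmax x<.7 -
0.24 minx 0.847 z of x<.66 - zmax x<.7 -
0.26 minx 0.847 z of x<.66 - zmax x<.7 -
0.28 minx 0.846 z of x<.66 - zmax x<.7 -
0.3 minx 0.847 z of x<.66 - zmax x<.7 -
0.32 minx 0.847 z of x<.66 - zmax x<.7 -
0.34 minx 0.847 z of x<.66 - zmax x<.7 -
0.36 minx 0.847 z of x<.66 - zmax x<.7 -
0.38 minx 0.847 z of x<.66 - zmax x<.7 -
0.4 minx 0.847 z of x<.66 - zmax x<.7 -
```

Call:
move_arm(plan=[[0,0,-1,-1,-0.5,0,60],[0,0,-1,-1,-0.7,0,60],[0,0,-1,-1,-0.7,0,60],[0,0,-1,-1,-0.8,0,60],[0,0,-0.6,-1,-0.9,0,60],[0,0,0,-1,-1,0,60],[0,0,0,-1,-1,0,60],[0,0,0,-1,-1,0,60],[0,0,0,-1,-1,0,60],[0,0,0,-1,-1,0,60]], force=20)

```text
t: 1.1
tool_pos: [0.4639, 0.3428, 0.2292]
orientation: [0.185, -3.135, 0.001]
force: [-0.1, 0.4, -0.2]
opening: 0.06
gripper_force: 0.0
```

Run:
```python
from h import *
go([.5455,.2385,.12],96.7);
```

```text
t 1.10 open 60.0 f [-0.1  0.4 -0.2] turn [-0.   -0.01  0.01] shift now [-2.75 -4.53  4.37] after turn [-2.76 -4.52  4.37]
```

Call:
move_arm(plan=[[0,0,0,-0.5,-1,0.7,60],[0,0,0,-0.6,-1,0.8,60],[0,0,0,-0.6,-1,0.9,60],[0,0,0,-0.6,-1,1,60],[0,0,0,-0.45,-0.53,0.97,60],[0,0,0,0,0,0,60],[0,0,0,0,0,1,60],[0,0,0,0,0,0.5,60],[0,0,0,0,0,0,60],[0,0,0,0,0,0,60]])

```text
t: 2.1
tool_pos: [0.5444, 0.2402, 0.0835]
orientation: [0.186, -3.136, -0.0]
force: [-0.7, -0.9, -0.3]
opening: 0.06
gripper_force: 0.0
```

Run:
```python
from h import *
c=cam('wrist','w1.png'); go([.5455,.2385,.031],96.7)
for p in((.546,.236,.072),(.484,.229,.072),(.608,.2435,.072)): print(proj(c,p))
```

```text
t 2.15 open 60.2 f [ 0.4 -0.1 -0.4] turn [0.   0.01 0.02] shift now [-0.01 -0.07  2.13] after turn [-0.01 -0.07  2.13]
(np.float64(309.74304725582806), np.float64(292.1111244810915))
(np.float64(309.62929547960465), np.float64(173.20764726603556))
(np.float64(310.68902129141503), np.float64(390.28518317676094))
```

View pics/w1.png

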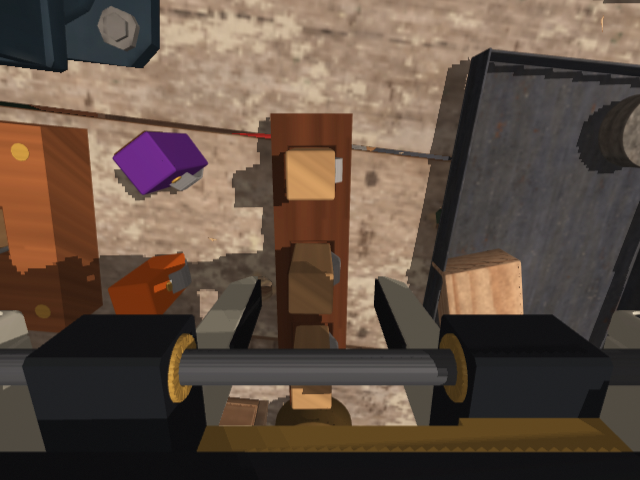

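The wrist view shows d3's top at (311,175), as predicted. The fingers straddle d2, whose leaf faces right at (335,268), and nothing is in the way.

Call:
move_arm(plan=[[0,0,0,0,0,0.7,60],[0,0,0,0,0,0.7,60],[0,0,0,0,-0.05,0.67,60],[0,0,0,0,0,0,20],[0,0,0,0,0,0,20],[0,0,0,0,0,0,20],[0,0,0,0,0,0,20],[0,0,0,0,0,0,20],[0,0,0,0,0,0,20],[0,0,0,0,0,0,20]], force=20)

```text
t: 3.15
tool_pos: [0.5457, 0.2385, 0.0323]
orientation: [-0.185, 3.134, 0.0]
force: [-0.4, -1.9, 6.0]
opening: 0.0279
gripper_force: 20.0
```

Run:
```python
from h import *
for i in range(4): cam('side'); s=read_state(); print(s['t'],s['opening'],s['gripper_force'],s['force'])
go([.5455,.237,.11],6.7)
```

```text
3.2 0.027760431573264528 19.996195770800114 [-0.05078805 -1.48054974  6.10843314]
3.25 0.027601917659105548 19.996402852702886 [ 0.07923678 -0.99792763  6.50300621]
3.3 0.02730512427594185 19.99579486437142 [-0.32859759 -1.08093979  5.89805968]
3.35 0.028093216752670555 19.99611933482811 [-0.90988951 -2.50165502  6.9712975 ]
t 3.35 open 28.1 f [-0.9 -2.5  7. ] turn [1.000e-02 1.000e-02 1.501e+01] shift now [ 0.01 -0.06 -3.11] after turn [-0.06 -0.02 -3.11]
```

d2 settles at about 27.7 mm under 20 N, so it is the sound one. I'll regrasp it across its plain faces, high on the shank.

Call:
move_arm(plan=[[0,0,0,0,0,0,60],[0,0,0,0,0,0,60],[0,0,0,0,0,-1,60],[0,0,0,0,0,-1,50],[0,0,0,0,-0.06,-1,46],[0,0,1,0,0,-0.1,46],[0,0,1,0,0,0,46],[0,0,1,0,0,0,46],[0,0,1,0,0,0,46],[0,0,1,0,0,0,46]])

```text
t: 4.35
tool_pos: [0.5446, 0.2367, 0.1082]
orientation: [-0.639, -3.075, 0.001]
force: [0.3, -0.3, -0.1]
opening: 0.0458
gripper_force: 0.0
```

Call:
move_arm(plan=[[0,0,1,0,0,0,46],[0,0,1,0,0,0,46],[0,0,1,0,0,0,46],[0,0,1,0,0,0,46],[0,0,1,0,0,0,46],[0,0,1,0,0,0,46],[0,0,1,0,0,0,46],[0,0,1,0,0,0,46],[0,0,1,0,0,0,46],[0,0,1,0,0,0,46]])

```text
t: 5.35
tool_pos: [0.5446, 0.2367, 0.1081]
orientation: [-2.091, -2.344, 0.001]
force: [0.9, -0.1, 0.5]
opening: 0.046
gripper_force: 0.0
```

Run:
```python
from h import *
go([.5457,.2366,.059],6.7)
```

```text
t 5.35 open 46.0 f [ 0.9 -0.1  0.5] turn [-0.01  0.   -0.03] shift now [-0.01  0.04  1.96] after turn [-0.01  0.04  1.96]
```

Call:
move_arm(plan=[[0,0,0,0,0.04,0.7,46],[0,0,0,0,0,0.7,46],[0,0,0,0,0,0.56,46],[0,0,0,0,0,0,46],[0,0,0,0,0,0,15],[0,0,0,0,0,0,15],[0,0,0,0,0,0,15],[0,0,0,0,0,0,15],[0,0,0,0,0,0,15],[0,0,0,0,0,0,15]], force=55)

```text
t: 6.35
tool_pos: [0.5468, 0.2373, 0.0607]
orientation: [2.086, 2.348, 0.002]
force: [0.6, -0.4, 6.0]
opening: 0.0239
gripper_force: 55.0
```

Call:
move_arm(plan=[[0,0,0,0,0,-0.3,15],[0,0,0,0,0,-0.7,15],[0,0,0,0,0,-1,15],[0,0,0,0,0,-1,15],[0,0,1,0,0,-0.8,15],[0,0,1,0,0,0,15],[0,0,1,0,0,0,15],[0,0,1,0,0,0,15],[0,0,1,0,0,0,15],[0,0,1,0,0,0,15]])

```text
t: 7.35
tool_pos: [0.5455, 0.2368, 0.1544]
orientation: [-2.713, -1.583, 0.002]
force: [-0.5, 0.6, -1.2]
opening: 0.0237
gripper_force: 54.9
```

Run:
```python
from h import *
s=read_state();print(s['tool_pos'],s['gripper_force'])
go([.5445,-.0658,.16],-88.5)
```

```text
[0.54546661 0.2368211  0.15436038] 54.94671821594238
t 7.35 open 23.7 f [-0.5  0.6 -1.2] turn [-0.    0.01  9.84] shift now [-10.56   5.92  -0.22] after turn [-0.36 12.1  -0.23]
```

Call:
move_arm(plan=[[0,0,1,-0.87,0.49,0,15],[0,0,1,-0.81,0.58,0,15],[0,0,1,-0.75,0.66,0,15],[0,0,1,-0.68,0.74,0,15],[0,0,1,-0.59,0.8,0,15],[0,0,1,-0.51,0.86,0,15],[0,0,1,-0.41,0.91,0,15],[0,0,1,-0.31,0.95,0,15],[0,0,1,-0.22,0.98,0,15],[0,0,0.84,-0.11,0.99,0,15]])

```text
t: 8.35
tool_pos: [0.5467, -0.0137, 0.1545]
orientation: [-3.141, -0.04, 0.002]
force: [0.7, -0.5, -1.7]
opening: 0.0238
gripper_force: 54.9
```

Run:
```python
from h import *
c=cam('wrist','w2.png');s=read_state();print(s['tool_pos'],s['gripper_force'])
go([.5445,-.0658,.13],-88.5)
p=proj(c,(.5471,-.0658,.04));print('hole exp',p,'set top',proj(c,(.5419,.0342,.072)))
```

```text
[ 0.54674289 -0.01719279  0.15449243] 54.94884788990021
t 8.40 open 23.4 f [-0.4 -2.6 -1.3] turn [ 0.02  0.01 -0.07] shift now [-0.13  1.94  0.98] after turn [-0.14  1.94  0.98]
hole exp (np.float64(380.49481101925306), np.float64(239.95379894758744)) set top (np.float64(251.87888627804688), np.float64(255.85115714217412))
```

View pics/w2.png

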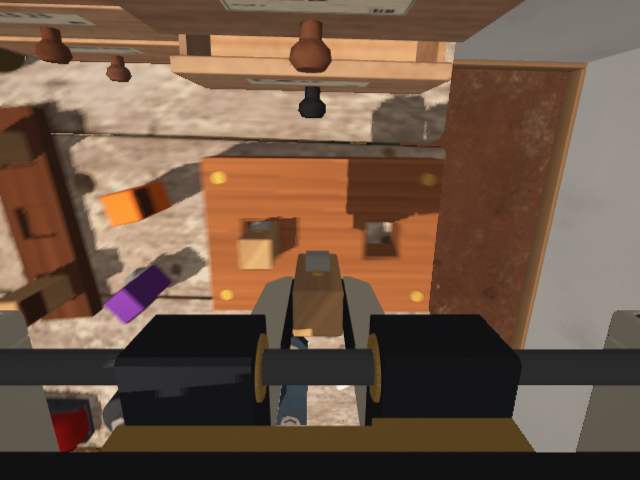

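The wrist view shows the empty hole at (381,238), matching the prediction of (380,240), and the held dog at (318,295) with its leaf facing image up, which is +x. Next I'll measure the hole and dog in the same frame, now that the arm has settled.

Run:
```python
from h import *
import pickle
c=cam('wrist');c=cam('wrist');pickle.dump(c,open('w3.pkl','wb'))
s=read_state();T=s['tool_pos'];print(T,s['orientation'])
P=cloud(c);H=P[:,:,2]
b=H[160:200,225:335];print('board z',np.median(b))
z0=np.median(b)
m=np.zeros((480,640),bool);m[205:272,340:412]=True
u0,v0=proj(c,(.5471,-.0658,.04));print('exp',u0,v0)
m&=(H<z0-.0012)
n,l,st,ce=cv2.connectedComponentsWithStats(m.astype(np.uint8));k=1+st[1:,4].argmax();print(st[k],ce[k])
vv,uu=np.where(l==k)
W=np.array([ray(c,u,v,z0) for u,v in zip(uu,vv)]);r=cv2.minAreaRect((W[:,:2]*1000).astype(np.float32));print('hole',r)
# board rect
B=(abs(H-z0)<.004);n,l,st,ce=cv2.connectedComponentsWithStats(B.astype(np.uint8));k=1+st[1:,4].argmax();print(st[k]);r=cv2.minAreaRect((P[l==k][:,:2]*1000).astype(np.float32));print('board',r)
# dog
q=P[245:335,285:350].reshape(-1,3);q=q[(q[:,2]>.08)&(q[:,2]<.2)]
print('dog rng',np.percentile(q,[1,50,99],axis=0))
for z in np.arange(.1,.17,.01):
    a=q[(q[:,2]>=z)&(q[:,2]<z+.01)]
    if len(a)>5: print(round(z,2),len(a),np.round(np.percentile(a[:,0],[2,50,98]),4),np.round(np.percentile(a[:,1],[2,98]),4))
go([.5445,-.0658,.13],-88.5)
```

```text
[ 0.54682936 -0.01395852  0.15444698] [-3.14123625e+00 -4.39423944e-02  1.44791130e-03]
board z 0.0397479843874084
exp 378.26099057016216 239.97282388525997
[ 358  217   42   42 1429] [378.1476557  238.35339398]
hole ((548.8029174804688, -65.63252258300781), (35.12322235107422, 33.211952209472656), 1.500135898590088)
[  195   158   246   153 27693]
board ((546.4490356445312, -15.869178771972656), (130.41336059570312, 190.91329956054688), 1.3263076543807983)
dog rng [[ 5.36542415e-01 -2.97589690e-02  1.16664173e-01]
 [ 5.55873940e-01 -1.50990552e-02  1.64994418e-01]
 [ 5.64689117e-01 -4.52809804e-04  1.89903769e-01]]
0.11 78 [0.5579 0.5585 0.5592] [-0.0266 -0.0035]
0.12 190 [0.5579 0.5591 0.565 ] [-0.0266 -0.0039]
0.13 487 [0.5582 0.5613 0.5648] [-0.0262 -0.0042]
0.14 469 [0.5556 0.5587 0.56  ] [-0.0308  0.0006]
0.15 518 [0.5551 0.5585 0.5592] [-0.0304  0.0001]
0.16 2641 [0.5366 0.5496 0.559 ] [-0.0278 -0.0023]
0.17 233 [0.5429 0.555  0.5574] [-0.029  -0.0011]
t 8.50 open 23.4 f [ 0.   1.1 -1.7] turn [-0.    0.01  0.02] shift now [-0.15  2.07  0.98] after turn [-0.15  2.07  0.98]
```

Call:
move_arm(plan=[[0,0,0,-0.01,0.4,0,15],[0,0,0,-0.02,0.8,0,15],[0,0,0,-0.02,0.6,0,15],[0,0,0,0,0.22,0.2,15],[0,0,0,0,0,0.5,15],[0,0,0,0,0,0.7,15],[0,0,0,0,0,0.6,15],[0,0,0,0,0,0.3,15],[0,0,0,0,0,0,15],[0,0,0,0,0,0,15]])

```text
t: 9.5
tool_pos: [0.5476, -0.063, 0.0972]
orientation: [-3.141, -0.048, 0.0]
force: [-0.8, -0.3, -1.5]
opening: 0.0238
gripper_force: 55.0
```

Run:
```python
from h import *
c=cam('side','s2.png');
go([.5468,-.0644,.0947],-88.5)
f=c['frame'][240:420,320:500];cv2.imwrite('pics/s2c.png',cv2.resize(f[:,:,::-1],(600,600),interpolation=3))
```

```text
t 9.55 open 23.5 f [-0.   1.2 -0.8] turn [ 0.   -0.01  0.04] shift now [-0.05  0.05  0.12] after turn [-0.05  0.05  0.12]
```

View pics/s2c.png

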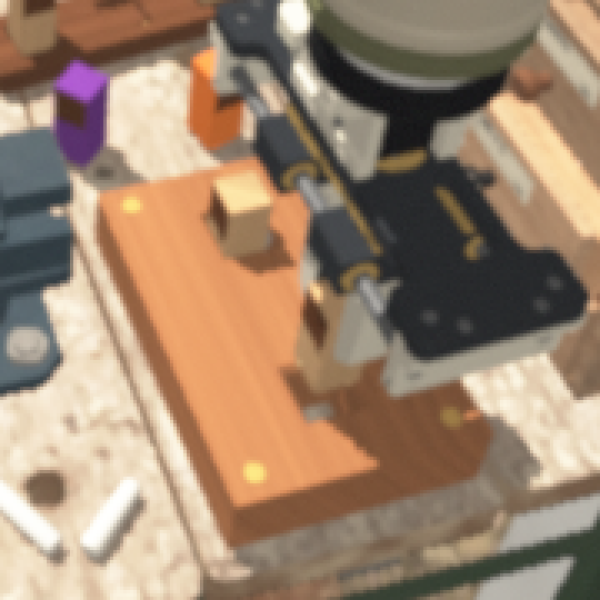

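The side crop shows the dog poised over the hole at (325,395), with its leather facing -x like the set dog's. I'll descend in small steps and watch the forces.

Call:
move_arm(plan=[[0,0,0,-0.03,0.05,0.1,15],[0,0,0,0,0,0.1,15],[0,0,0,0,0,0.1,15],[0,0,0,0,0,0.1,15],[0,0,0,0,0,0.08,15],[0,0,0,0,0,0.06,15],[0,0,0,0,0,0.06,15],[0,0,0,0,0,0,15],[0,0,0,0,0,0,15],[0,0,0,0,0,0,15]])

```text
t: 10.55
tool_pos: [0.5469, -0.0646, 0.0823]
orientation: [3.141, 0.047, 0.0]
force: [0.2, -1.0, -0.8]
opening: 0.0236
gripper_force: 55.0
```

Call:
move_arm(plan=[[0,0,0,0,0,0.05,15],[0,0,0,0,0,0.05,15],[0,0,0,0,0,0.05,15],[0,0,0,0,0,0.05,15],[0,0,0,0,0,0.05,15],[0,0,0,0,0,0.05,15],[0,0,0,0,0,0.05,15],[0,0,0,0,0,0.05,15],[0,0,0,0,0,0,15],[0,0,0,0,0,0,15]])

```text
t: 11.55
tool_pos: [0.5459, -0.0646, 0.0723]
orientation: [3.141, 0.047, -0.003]
force: [-8.2, 0.6, 6.4]
opening: 0.0237
gripper_force: 55.0
```

Call:
move_arm(plan=[[0,0,0,-0.02,0,0.05,15],[0,0,0,0,0,0.05,15],[0,0,0,0,0,0.05,15],[0,0,0,0,0,0.05,15],[0,0,0,0,0,0.05,15],[0,0,0,0,0,0.05,15],[0,0,0,0,0,0.05,15],[0,0,0,0,0,0.05,15],[0,0,0,0,0,0,15],[0,0,0,0,0,0,15]])

```text
t: 12.55
tool_pos: [0.5455, -0.0648, 0.0622]
orientation: [3.141, 0.047, -0.003]
force: [-6.5, -0.8, 5.9]
opening: 0.0239
gripper_force: 55.0
```

```bash
cat > lvl.py <<'E'
from h import *
c=cam('side'); P=cloud(c)
for n,x,y in(('set',.542,.034),('new',.5455,-.0655)):
    m=(abs(P[:,:,0]-x)<.009)&(abs(P[:,:,1]-y)<.009)&(P[:,:,2]>.055)&(P[:,:,2]<.095); z=P[m][:,2]; q=P[m]
    h=z[z>np.percentile(z,95)-.003]; print(n,len(h),round(float(np.median(h))*1e3,2),np.round(q[z>np.percentile(z,95)-.003].mean(0),4))
s=read_state();print(s['t'],s['tool_pos'],s['force'],s['opening'])
E
python3 lvl.py
```

```text
set 38 71.42 [0.5381 0.0355 0.0713]
new 24 72.8 [ 0.5385 -0.0672  0.0727]
12.6 [ 0.54550193 -0.0648009   0.06225335] [-6.78545349 -0.99026425  5.96674237] 0.023236197756519607
```

Call:
move_arm(plan=[[0,0,0,0,0,0.03,15],[0,0,0,0,0,0.03,15],[0,0,0,0,0,0,15],[0,0,0,0,0,0,15],[0,0,0,0,0,0,15],[0,0,0,0,0,0,30],[0,0,0,0,0,0,46],[0,0,0,0,0,0,50],[0,0,0,0,0,-0.5,50],[0,0,0,0,0,-1,50]])

```text
t: 13.6
tool_pos: [0.5447, -0.0642, 0.097]
orientation: [-3.14, -0.047, 0.006]
force: [-0.5, 0.0, 0.3]
opening: 0.0497
gripper_force: 0.0
```

Call:
move_arm(plan=[[0,0,0,0,0,-1,50],[0,0,0,0,0,-1,50],[0,0,-1,0,-1,-1,50],[0,0,-1,0,-1,0,50],[0,0,-1,0,-1,0,50],[0,0,0,0,-1,0,50],[0,0,0,0,-1,0,50],[0,0,0,0,0,0,50],[0,0,0,0,0,0,50],[0,0,0,0,0,0,50]])

```text
t: 14.6
tool_pos: [0.5199, 0.0559, 0.1737]
orientation: [3.095, 0.537, 0.001]
force: [-0.6, 0.3, -0.0]
opening: 0.0504
gripper_force: 0.0
```

```bash
python3 lvl.py
python3 - <<'E'
from h import *
t=cam('top'); P=cloud(t)
for n,x,y in(('set',.542,.034),('new',.5455,-.0655)):
    m=(abs(P[:,:,0]-x)<.02)&(abs(P[:,:,1]-y)<.02)&(P[:,:,2]>.055)&(P[:,:,2]<.095)
    q=P[m]; print(n,len(q),np.median(q,0),cv2.minAreaRect((q[:,:2]*1000).astype(np.float32)))
go([.484,.2295,.14],96.7); go([.484,.2295,.14],-83.3)
E
```

```text
set 75 71.25 [0.5423 0.0341 0.0714]
new 97 71.82 [ 0.5456 -0.0658  0.0719]
14.65 [0.51984528 0.05573025 0.1735179 ] [-0.04842592 -0.24789996  0.17855204] 0.050029570524309945
set 0 [nan nan nan] ((0.0, 0.0), (0.0, 0.0), 0.0)
new 198 [ 0.54048977 -0.06423612  0.07066907] ((543.2185668945312, -64.1584701538086), (24.910545349121094, 24.450111389160156), 1.0520670413970947)
t 14.70 open 50.1 f [ 0.1 -0.5  0.1] turn [  0.     0.   -27.84] shift now [ 0.99 -7.03  1.33] after turn [0.61 7.07 1.34]
t 14.70 open 50.1 f [ 0.1 -0.5  0.1] turn [ 0.   -0.    2.16] shift now [ 0.99 -7.03  1.33] after turn [-0.61 -7.07  1.34]
  return _methods._mean(a, axis=axis, dtype=dtype,
  ret = um.true_divide(
```

Released, the dog stands in the hole level with the set dog, to within about 0.5 mm. The tired dogs are next, starting with d3.

Call:
move_arm(plan=[[0,0,1,0,-0.9,0,50],[0,0,1,0,-0.9,0,50],[0,0,0.16,-0.1,-1,0,50],[0,0,0,-0.1,-1,0.2,50],[0,0,0,-0.1,-1,0.3,50],[0,0,0,-0.1,-1,0.4,50],[0,0,0,-0.1,-0.8,0.4,50],[0,0,0,0,-0.47,0,50],[0,0,0,0,0,0,50],[0,0,0,0,0,0,50]], force=40)

```text
t: 15.7
tool_pos: [0.4789, 0.2283, 0.1413]
orientation: [3.136, 0.185, 0.001]
force: [0.4, 0.5, -0.3]
opening: 0.05
gripper_force: 0.0
```

Run:
```python
from h import *
go([.4842,.2292,.0605],-83.3)
```

```text
t 15.70 open 50.0 f [ 0.4  0.5 -0.3] turn [ 0.   -0.01  0.01] shift now [ 0.21 -0.01  3.23] after turn [ 0.21 -0.01  3.23]
```

Call:
move_arm(plan=[[0,0,0,0.21,0,0.7,50],[0,0,0,0,0,0.9,50],[0,0,0,0,0,0.9,50],[0,0,0,0,0,0.73,50],[0,0,0,0,0,0,50],[0,0,0,0,0,0,15],[0,0,0,0,0,0,15],[0,0,0,0,0,0,15],[0,0,0,0,0,0,15],[0,0,0,0,0,0,15]])

```text
t: 16.7
tool_pos: [0.4843, 0.2297, 0.0611]
orientation: [-3.136, -0.185, -0.003]
force: [-0.9, -1.2, 5.9]
opening: 0.0238
gripper_force: 40.0
```

Call:
move_arm(plan=[[0,0,0,0,0,-0.4,15],[0,0,0,0,0,-0.8,15],[0,0,0,0,0,-1,15],[0,0,0,0,-0.5,-0.6,15],[0,0,0,0,-1,0,15],[0,0,0,0,-1,0,15],[0,0,0,0.1,-1,0,15],[0,0,0,0.2,-1,0,15],[0,0,0,0.2,-1,0,15],[0,0,0,0.1,-0.7,0,15]])

```text
t: 17.7
tool_pos: [0.4794, 0.3876, 0.1299]
orientation: [-3.136, -0.187, 0.0]
force: [0.0, -0.7, -0.8]
opening: 0.0234
gripper_force: 40.0
```

Run:
```python
from h import *
s=read_state();print(s['tool_pos'],s['gripper_force'])
go([.48,.385,.056],-83.3)
```

```text
[0.47935198 0.38761891 0.129924  ] 39.9736350774765
t 17.70 open 23.4 f [ 0.  -0.7 -0.8] turn [-0.    0.    0.02] shift now [0.01 0.11 2.96] after turn [0.01 0.11 2.96]
```

Call:
move_arm(plan=[[0,0,0,0,0,0.7,15],[0,0,0,0,0,0.9,15],[0,0,0,0,0,0.8,15],[0,0,0,0,0,0.6,15],[0,0,0,0,0,0.05,15],[0,0,0,0,0,0,15],[0,0,0,0,0,0,35],[0,0,0,0,0,0,50],[0,0,0,0,0,-0.6,50],[0,0,0,0,0,-1,50]])

```text
t: 18.7
tool_pos: [0.479, 0.3844, 0.0934]
orientation: [3.135, 0.185, -0.004]
force: [0.0, 0.4, 1.3]
opening: 0.0484
gripper_force: 0.0
```

Call:
move_arm(plan=[[0,0,0,0,0,-1,50],[0,0,0,0.3,0.5,-0.6,50],[0,0,0,0.8,0.9,0,50],[0,0,0,0.8,0.9,0,50],[0,0,0,0.8,0.9,0,50],[0,0,0,0.8,0.9,0,50],[0,0,0,0.6,0.8,0,50],[0,0,0,0.1,0.4,0,50],[0,0,0,0,0,0,50],[0,0,0,0,0,0,50]])

```text
t: 19.7
tool_pos: [0.5994, 0.2661, 0.1338]
orientation: [-3.136, -0.185, 0.0]
force: [-0.4, 0.8, -1.3]
opening: 0.0497
gripper_force: 0.0
```

Run:
```python
from h import *
go([.6045,.2435,.0605],-83.3)
```

```text
t 19.70 open 49.7 f [-0.4  0.8 -1.3] turn [-0.    0.    0.01] shift now [0.1  0.92 2.93] after turn [0.1  0.92 2.93]
```

Call:
move_arm(plan=[[0,0,0,0.1,0.5,0,50],[0,0,0,0,0.42,0.5,50],[0,0,0,0,0,0.8,50],[0,0,0,0,0,0.9,50],[0,0,0,0,0,0.7,50],[0,0,0,0,0,0.02,50],[0,0,0,0,0,0,15],[0,0,0,0,0,0,15],[0,0,0,0,0,0,15],[0,0,0,0,0,0,15]])

```text
t: 20.7
tool_pos: [0.6059, 0.2437, 0.062]
orientation: [-3.136, -0.185, -0.003]
force: [-0.3, -0.2, 5.5]
opening: 0.0239
gripper_force: 40.0
```

Call:
move_arm(plan=[[0,0,0,0,0,0,15],[0,0,0,0,0,-0.5,15],[0,0,0,0,0,-1,15],[0,0,0,0,-0.3,-1,15],[0,0,0,-0.1,-0.9,-0.5,15],[0,0,0,-0.4,-1,0,15],[0,0,0,-0.6,-1,0,15],[0,0,0,-0.6,-1,0,15],[0,0,0,-0.6,-1,0,15],[0,0,0,-0.4,-1,0,15]])

```text
t: 21.7
tool_pos: [0.5186, 0.3902, 0.1363]
orientation: [3.136, 0.185, -0.0]
force: [0.8, -0.1, -0.5]
opening: 0.0236
gripper_force: 40.0
```

Run:
```python
from h import *
s=read_state();print(s['tool_pos'],s['gripper_force'])
go([.55,.432,.056],-83.3)
t=cam('top','t4.png'); P=cloud(t);H=P[:,:,2]
for x0,x1,y0,y1 in((.44,.52,.34,.42),(.52,.63,.40,.46)):
    m=(P[:,:,0]>x0)&(P[:,:,0]<x1)&(P[:,:,1]>y0)&(P[:,:,1]<y1)&(H>.015)&(H<.08); q=P[m]; print(len(q), np.round([q.min(0),q.max(0)],3) if len(q) else '')
```

```text
[0.51863621 0.390237   0.13631344] 39.965205788612366
t 21.70 open 23.6 f [ 0.8 -0.1 -0.5] turn [0.   0.   0.01] shift now [ 1.44 -1.51  3.21] after turn [ 1.44 -1.51  3.21]
216 [[0.44  0.372 0.016]
 [0.492 0.42  0.065]]
1 [[0.63  0.407 0.017]
 [0.63  0.407 0.017]]
```

d3 is standing in the tray at about (0.48,0.385). I'll put d1 at (0.55,0.432), which is free.

Call:
move_arm(plan=[[0,0,0,0.7,-0.7,0,15],[0,0,0,0.74,-0.81,0,15],[0,0,0,0,0,0.8,15],[0,0,0,0,0,1,15],[0,0,0,0,0,0.9,15],[0,0,0,0,0,0.5,15],[0,0,0,0,0,0.05,15],[0,0,0,0,0,0,15],[0,0,0,0,0,0,35],[0,0,0,0,0,0,50]])

```text
t: 22.75
tool_pos: [0.5521, 0.4317, 0.0563]
orientation: [-3.135, -0.185, -0.004]
force: [-0.4, -0.3, -0.4]
opening: 0.0355
gripper_force: 0.0
```

Call:
move_arm(plan=[[0,0,0,0,0,0,50],[0,0,0,0,0,-0.6,50],[0,0,0,0,0,-1,50],[0,0,0,0,0,-1,50],[0,0,0,0,0,-1,50],[0,0,0,0,0,-1,50],[0,0,0,-1,-0.5,-0.5,50],[0,0,0,-1,-1,0,50],[0,0,0,-1,-1,0,50],[0,0,0,-1,-1,0,50]])

```text
t: 23.75
tool_pos: [0.4409, 0.5071, 0.184]
orientation: [-3.135, -0.184, -0.002]
force: [-0.0, -0.3, -0.6]
opening: 0.0502
gripper_force: 0.0
```

Call:
move_arm(plan=[[0,0,0,-1,-1,0,50],[0,0,0,-1,-1,0,50],[0,0,0,-1,-1,0,50],[0,0,0,-1,0,0,50],[0,0,0,0,0,0,50],[0,0,0,0,0,0,50],[0,0,0,0,0,0,50],[0,0,0,0,0,0,50],[0,0,0,0,0,0,50],[0,0,0,0,0,0,50]])

```text
t: 24.75
tool_pos: [0.3341, 0.5686, 0.1818]
orientation: [3.136, 0.184, -0.0]
force: [0.3, -0.1, -0.9]
opening: 0.0497
gripper_force: 0.0
```

```bash
python3 lvl.py; python3 -c "
from h import *
cam('top','t5.png')"
```

```text
set 77 71.17 [0.5423 0.0333 0.0712]
new 110 71.43 [ 0.5459 -0.0657  0.0715]
24.8 [0.3339358  0.56870578 0.18177827] [ 0.32269633  0.54473953 -0.13433756] 0.05023710889129132
```

View pics/t5.png

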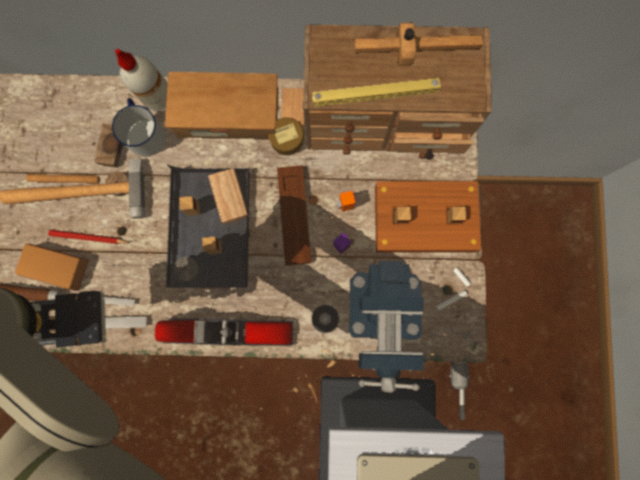

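The last view shows the rack empty, both tired dogs in the tray at (188,203) and (209,243), and the new dog in the board at (456,214), level with the set dog. The plane and hole saw have not moved.

```bash
python3 -c "
from plant import close_job
print(close_job())"
```

```text
the job is handed in; nothing more can be done
None
```

The sound dog (the middle one, about 27.7 mm under a 20 N pinch) stands in the empty hole within 0.5 mm of the set dog's height, and the other two are in the scrap tray, taken as tired without pinching them since only one is sound; handed in at about 25 s.

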